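# Fold up the drawing board, crack the sealed tub and hold its lid ajar

### The arm

A 6-joint arm with a two-finger parallel gripper is mounted at the origin on the work surface. World frame = base frame: x ahead of the robot, y to its left, z up, the work surface at z = 0. Lengths are in m, angles in rad, forces in N, time in s.
With the tool pointing down it reaches from about 0.35 to 0.875 m from the base axis. Payload 4.2 kg.
Tool frame: the origin (TCP) lies at the very end of the fingers, on their centre line; the grasp point (between the pads) lies 19 mm behind it; z points along the fingers, y is the line along which they close (so a half turn about z gives the same grasp; the last joint's range is limited). The gripper opens to 87 mm and grips with 3 to 60 N. Pads are 19 mm wide; open, the fingers measure 117 mm over their backs; the gripper's body (75 mm by 190 mm) begins 51 mm behind the grasp point.
Start: joints at [-1.065, 0.385, 0.008, 0, -1.194, -0.259], TCP at [0.153, -0.606, 0.223] pointing down, gripper open.
Joint ranges: [-3.14, 3.14], [-1.21, 2.06], [-1.07, 1.41], [-3.16, 2.05], [-2.99, -0.16], [-3.1, 3.1]. Speed limits (rad/s): [2.79, 2.79, 3.14, 3.14, 3.14, 3.14].

### API

Orientations are given as a rotation vector (axis times angle).
In Python, from bench import manip gives the robot as it stands.
- The arm moves only by the shell command python3 -m handwheel 'ROWS'. ROWS is JSON, one flat list of numbers, 7 for each row, row after row: the turn, a rotation vector about the tool's x, y, z in rad, then the shift along the tool's x, y, z in cm, then the finger opening in cm, from 0 to 8.7. A call has 1 to 20 rows; each row is the pose to reach, as a shift and turn from the pose commanded when the call began, along the tool's axes at that moment; what a row does not reach only later rows make up. A row lasts 1/12 s, in which the tool goes at most 41.7 mm and 7.16 degrees, less where a joint would pass 70% of its speed; a pose out of reach is approached as far as the arm can. A call with a gripper value outside its range is refused whole. The fingers move at their own pace and stop on an object; the grip force is fixed at half the most. Time passes only in rows, so rows that repeat a pose let the fingers close. It gives the time, the measured TCP pose, the force, the opening and the grip force at its end, in the units of the state.
- manip.sense(): the state, without advancing time (a new reading comes with each control period).
- manip.capture(name): name is "scene" or "side" or "wrist"; returns (picture, depth): 420x560x3 uint8, red, green, blue; 420x560 float32, m along the optical axis (not along the pixel's ray), 0 where there is no reading.
- manip.get_calibration(name): a dict with "vertical_fov" (degrees; the focal length in pixels is half the picture's height over the tangent of half this angle, whatever the lens; pixels are square), "cx", "cy" (the principal point, pixels), "k1" (the pictures are not rectified: a ray, as slopes to the right and down, at radius r is drawn at 1 + k1 r^2 times it, then the intrinsics apply), "cam_to_world" (4x4, takes a point from camera to world coordinates). Camera axes: x right, y down, z forward; pixel columns grow to the right and rows downward; lengths in m; the calibration is good to about 2 mm. A picture is of the moment at which its call begins: read the wrist's pose just before it. get_calibration takes no time and is no camera call; for the wrist camera it gives the pose at the moment of the call.
- manip.sign_off(): hands the job in; it is judged then, once.
Trained networks look in the newest picture that a camera, given by its name, has taken for a name from the list of things; names that differ only in an ending like _2 or _b are one class to them, and where a whole thing is asked for, a point or a joint stands for the part that bears it (a point fixed in the world has none). Each returns a list of dicts, best first, with "confidence" (0 to 1); they miss things now and then, are a little off and sometimes report something else, mostly with a low value. They report only what shows in the picture. A call takes as long as a camera call.
- manip.recognise(camera, thing): "bbox" ([left, top, right, bottom] in pixels, round what is visible of it).
- manip.masks_of(camera, thing): "mask" (420x560 bool, what is visible of it) and "bbox" ([left, top, right, bottom] in pixels, round what is visible of it).
- manip.place_of(camera, thing): "point" ([column, row] in pixels: a listed point, or the origin of a listed thing).
The state is a dict: "time_s": time; "joint_pos": joint angles; "qd": joint speeds; "joint_efforts": joint torques, N m; "eef_pos": TCP position; "eef_rot": TCP orientation; "force": force on the tool from outside, world axes, zero at the start; "wrist_torque": the same for the moment, N m; "gripper_width": finger opening in m; "finger_force": force on a finger pad.
Only numpy, scipy, OpenCV 4.12 (cv2) and the standard library are available. Lean on these libraries where they do the work, as an engineer would, in place of code of your own. Each camera call takes 0.05 s, during which the arm holds its last target. There are 200 camera calls.

### The job

Fold the desk's hinged drawing board up until it stands upright and let go of it; then take the front bar of the tub underneath, pull the lid free of its sticky seal without flinging it open, and hold it ajar with a gap of about 30 mm at the lid's front edge. Finish while still holding the lid there by its bar; it must not be put down or let go. Leave the sanding block, the tape roll and the square where they lie.

Things in the scene. Friction and masses are not known exactly. Their poses are not given: they have to be found in the camera images.
- desk: Fixed plywood desk, base 255 x 192 x 12 mm (x -150..105, y +-96), side walls left and right 12 mm thick, top at z 88; open front and rear. Carries the tub and the board. Yaw within 0.35 rad. Origin at table height under the tub's centre; x away from the robot (open front at -x), y left, z up. White tub fixed on the base: x +-85 mm, y +-65 mm, rim at z 70 mm, black rubber seal.
- board_angle (a joint): Angle (rad) of the plywood drawing board, 255 x 180 x 10 mm, 0.3 kg, hinged along the desk's left wall: 0 = flat over the desk, top face at z 100 mm, hiding the tub; pi/2 = upright at the left; stop at 1.9. Starts at 0 to 0.3. The hinge is stiff (0.8 N m friction, 2 to 6 N at the dowel): the board stays where it is left.
- board_grip (a point): Middle of the board's handle: wooden dowel 14 mm thick, parallel to the desk's x, between two cheeks 90 mm apart, 27 mm clear of the board's free edge. 216 mm from the hinge axis: board flat, at desk (-20, -120, 95.5) mm, outside the right wall; upright, at desk (-20, 97, 310). Pinch it across from above (fingers closing along desk y); it turns between the fingers.
- board_hinge (a point): Fixed point on the board's hinge axis level with the dowel's middle: desk (-20, 96, 94) mm. The axis runs along the desk's x.
- lid_angle (a joint): Angle (rad) of the tub's grey lid: 0 = shut on the seal, grows as its front rises. Hinged at the tub's far (+x) side; 182 mm deep, so the front gap is about 182 mm x angle. The seal takes 15 to 20 N upwards at the bar to break; the force halves within 7 mm of rise and is gone after 20 mm. If let go, the lid (about 0.24 kg) then drops back on the popped seal, to about 0.085.
- board: The drawing board with its dowel. Origin on its hinge axis at desk (0, 96, 94) mm; axes as the desk's when flat.
- lid: The tub's lid with its handle: a round grey bar 12 mm thick, 80 mm long, in front of the lid, parallel to the desk's y, on two arms 80 mm apart, with 32 mm clear between bar and lid edge. Origin at the middle of the lid's hinge axis, axes as the desk's when shut; the grip point is point lid_grip.
- lid_grip (a point): Middle of the lid's bar, 220 mm from the lid's hinge axis. Lid shut: desk (-128, 0, 74) mm, free below down to the desk's base at 12 mm; the board covers it while flat. Pinch it across from above (fingers closing along desk x); it turns between the fingers as the lid tilts.
- lid_hinge (a point): Fixed point on the middle of the lid's hinge axis: desk (92, 0, 72) mm. The axis runs along the desk's y.
- sanding_block: Bystander: loose cork sanding block 110 x 60 x 32 mm, on the table to the right of the desk, towards its far end. Origin under its centre.
- tape: Bystander: loose roll of paper tape, 90 mm across, 24 mm high, on the table to the left of the desk. Origin under its centre.
- square: Bystander: loose try square, wooden stock 150 x 22 x 20 mm with a 120 mm steel blade, flat on the table to the right of the desk, nearer the robot. Origin under the middle of the stock.

How it is judged:
By the outcome, as a careful person would: the job done as asked, in the order asked, and still so for the second after the job is handed in, while the arm keeps its last pose, push and grip.
It also fails if it takes over 51 s, if anything falls off the work surface, if the arm or the gripper's body presses on something with over 40 N, if the wrist force passes 120 N, or if a joint passes its speed limit or range.

## Working session

There is one attempt and no reset: what is moved stays moved. The work goes in short steps, Python scripts to look and compute and a shell command to move; the robot and the scene stay as the last step left them, time stands still between calls to the robot, and variables do not carry over. Pictures are saved under pics/ and viewed, at most 10 in all, crops included, and the job is handed in when it is done.

```bash
mkdir -p pics; cat > h.py <<'E'
import numpy as np, cv2
from bench import manip
from scipy.spatial.transform import Rotation as R
def ray(cal,p,H=420):
    f=H/2/np.tan(np.radians(cal["vertical_fov"])/2)
    d=np.array([(p[0]-cal["cx"])/f,(p[1]-cal["cy"])/f]); u=d.copy()
    for _ in range(20): u=d/(1+cal["k1"]*(u@u))
    return np.array([u[0],u[1],1.])
def at(cal,p,z):
    T=np.array(cal["cam_to_world"]); return T[:3,:3]@(ray(cal,p)*z)+T[:3,3]
def atz(cal,p,h):
    T=np.array(cal["cam_to_world"]); r=T[:3,:3]@ray(cal,p); return T[:3,3]+r*(h-T[2,3])/r[2]
def save(n,im): cv2.imwrite(f"pics/{n}.png",im[:,:,::-1])
E
python3 - <<'E'
from h import *
np.set_printoptions(precision=4,suppress=True)
s=manip.sense();print(s["time_s"],s["eef_pos"],s["eef_rot"],R.from_rotvec(s["eef_rot"]).as_matrix())
for c in ["scene","side"]:
    im,d=manip.capture(c);save(c+"0",im);cal=manip.get_calibration(c)
    for t in ["board_grip","board_hinge","board","desk","lid_grip","lid_hinge"]:
        for q in manip.place_of(c,t)[:2]:
            p=q["point"];i,j=int(round(p[1])),int(round(p[0]))
            z=np.median(d[max(i-1,0):i+2,max(j-1,0):j+2]) if 0<=i<420 and 0<=j<560 else 0
            print(c,t,round(q["confidence"],2),np.round(p,1),at(cal,p,z),atz(cal,p,.095))
E
```

```text
0.0 [ 0.1526 -0.6055  0.2215] [ 0.3863 -3.1174 -0.0034] [[-0.9698 -0.2441 -0.0006]
 [-0.2441  0.9698  0.0021]
 [ 0.0001  0.0022 -1.    ]]
scene board_grip 0.82 [227.5 139.2] [ 0.564  -0.1747  0.1405] [ 0.5379 -0.215   0.095 ]
scene board_grip 0.54 [227.  133.8] [ 0.4788 -0.305   0.0147] [ 0.526  -0.2325  0.095 ]
scene board_hinge 0.78 [290.2 190. ] [0.536  0.0323 0.0996] [0.5333 0.0294 0.095 ]
scene board_hinge 0.48 [354.6 241.2] [ 0.4715  0.2007 -0.0003] [0.5273 0.2386 0.095 ]
scene board 0.72 [287.2 194.3] [0.5504 0.0373 0.0992] [0.548  0.0347 0.095 ]
scene desk 0.61 [258.5 199.3] [0.6158 0.0075 0.1064] [0.6101 0.     0.095 ]
scene desk 0.47 [225.2 134.6] [ 0.4855 -0.3049  0.0159] [ 0.5315 -0.2333  0.095 ]
scene lid_hinge 0.86 [233.4 204.1] [ 0.6552 -0.0434  0.0738] [ 0.6645 -0.0289  0.095 ]
side board_grip 0.78 [312.  148.1] [ 0.5627 -0.1735  0.1314] [ 0.5692 -0.2336  0.095 ]
side board_hinge 0.58 [320.2 203.7] [0.5178 0.034  0.098 ] [0.5181 0.0299 0.095 ]
side board 0.9 [306.5 203.1] [0.5517 0.0373 0.0991] [0.5524 0.0319 0.095 ]
side desk 0.83 [306.3 208.5] [0.5522 0.0366 0.0816] [0.5501 0.054  0.095 ]
side lid_hinge 0.69 [275.2 189. ] [0.6367 0.0014 0.109 ] [ 0.6404 -0.0181  0.095 ]
```

View pics/scene0.png

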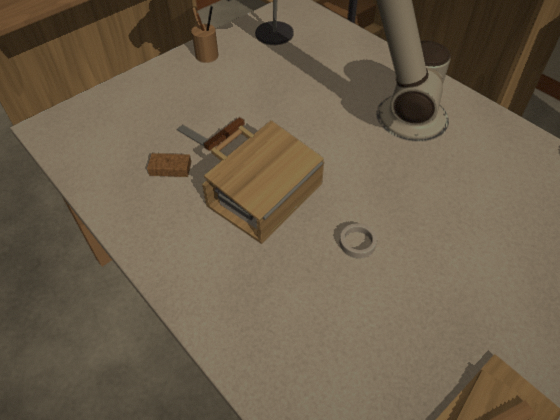

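View pics/side0.png

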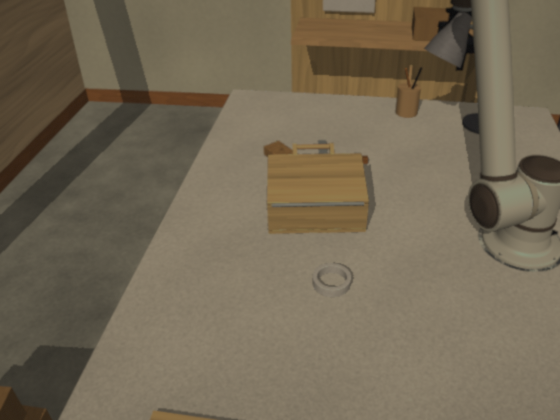

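The scene picture shows the nearly flat board around (265,170) and its dowel at (233,141). The side view shows the dowel at (313,147), with the square partly under and behind it. Next I'll fit the board precisely.

```bash
cat > fit.py <<'E'
from h import *
np.set_printoptions(precision=4,suppress=True)
P=[]
for c in ["scene","side"]:
    im,d=manip.capture(c);cal=manip.get_calibration(c)
    m=manip.masks_of(c,"board")[0]; print(c,m["confidence"],m["bbox"])
    k=cv2.erode(m["mask"].astype(np.uint8),np.ones((3,3)))>0
    ii,jj=np.nonzero(k&(d>0))
    Q=np.array([at(cal,(j,i),d[i,j]) for i,j in zip(ii,jj)])
    # ransac plane
    rng=np.random.default_rng(0);best=None
    for _ in range(300):
        a,b,e=Q[rng.choice(len(Q),3,False)];n=np.cross(b-a,e-a);n/=np.linalg.norm(n)+1e-12
        inl=abs((Q-a)@n)<.004
        if abs(n[2])>.7 and (best is None or inl.sum()>best.sum()):best=inl
    q=Q[best];o=q.mean(0);n=np.linalg.svd(q-o,full_matrices=False)[2][2];n*=np.sign(n[2])
    tilt=np.arccos(n[2]);ax=np.cross(n,[0,0,1]);ax/=np.linalg.norm(ax);ax*=np.sign(ax[0])
    v=np.cross(n,ax)
    print("n",n,"tilt",tilt,"yaw from tilt",np.arctan2(ax[1],ax[0]))
    uv=np.c_[(q-o)@ax,(q-o)@v].astype(np.float32);r=cv2.minAreaRect(uv);print("rect",r)
    for b in cv2.boxPoints(r): print(o+b[0]*ax+b[1]*v)
for c,t in [("scene","tape"),("scene","square"),("scene","sanding_block"),("side","sanding_block"),("side","square")]:
    q=manip.place_of(c,t)
    if q: print(c,t,q[0]["confidence"],atz(manip.get_calibration(c),q[0]["point"],.0))
E
python3 fit.py
```

```text
scene 0.59 [204.2, 117.1, 322.0, 219.9]
n [-0.0287  0.1771  0.9838] tilt 0.18034800411105892 yaw from tilt 0.16069026667571656
rect ((-0.008069142699241638, -0.017839938402175903), (0.21688073873519897, 0.2532907724380493), 89.98146057128906)
[ 0.4349 -0.2007  0.1399]
[ 0.6849 -0.1603  0.1399]
[0.6509 0.0503 0.101 ]
[0.4008 0.0099 0.101 ]
side 0.91 [263.4, 144.7, 367.2, 204.5]
n [-0.0289  0.1781  0.9836] tilt 0.18136777428781684 yaw from tilt 0.16069012776668198
rect ((0.0007042810320854187, -0.01946287602186203), (0.24890901148319244, 0.2171359360218048), 0.44055575132369995)
[0.4019 0.0102 0.1018]
[ 0.4377 -0.2004  0.1409]
[ 0.6831 -0.1587  0.1406]
[0.6473 0.0519 0.1014]
scene square 0.91 [ 0.4745 -0.3176  0.    ]
scene sanding_block 0.91 [ 0.6687 -0.3198  0.    ]
side sanding_block 0.78 [ 0.6793 -0.3145  0.    ]
side square 0.22 [ 0.6717 -0.1485  0.    ]
```

```bash
cat >> h.py <<'E'
np.set_printoptions(precision=4,suppress=True)
PSI=.1607; O=np.array([.5631,-.0589,0.])
RD=R.from_euler("z",PSI).as_matrix()
def W(p): return RD@np.array(p)/1000+O       # desk mm -> world m
def D(p): return RD.T@(np.array(p)-O)*1000
def Rtool(ydesk):   # tool down, y along given desk dir
    y=RD@np.array(ydesk,float);z=np.array([0,0,-1.]);return np.c_[np.cross(y,z),y,z]
def row(p,Rt):      # TCP world pose -> row numbers from the measured pose
    s=manip.sense();R0=R.from_rotvec(s["eef_rot"]).as_matrix()
    return np.round(np.r_[R.from_matrix(R0.T@Rt).as_rotvec(),R0.T@(np.array(p)-s["eef_pos"])*100],3)
def dowel(th): return W([-20,96-216*np.cos(th)+1.5*np.sin(th),94+216*np.sin(th)+1.5*np.cos(th)])
E
python3 - <<'E'
from h import *
p=dowel(.181);print(p,row([p[0],p[1],.21],Rtool([0,1,0])))
E
```

```text
[ 0.562  -0.1768  0.1344] [  0.     -0.      0.086 -50.17   31.626   1.253]
```

```bash
python3 -m handwheel '[0,0,0.086,-50.17,31.63,1.25,3, 0,0,0.086,-50.17,31.63,1.25,3, 0,0,0.086,-50.17,31.63,1.25,3, 0,0,0.086,-50.17,31.63,1.25,3, 0,0,0.086,-50.17,31.63,1.25,3, 0,0,0.086,-50.17,31.63,1.25,3, 0,0,0.086,-50.17,31.63,1.25,3, 0,0,0.086,-50.17,31.63,1.25,3, 0,0,0.086,-50.17,31.63,1.25,3, 0,0,0.086,-50.17,31.63,1.25,3, 0,0,0.086,-50.17,31.63,1.25,3, 0,0,0.086,-50.17,31.63,1.25,3, 0,0,0.086,-50.17,31.63,1.25,3, 0,0,0.086,-50.17,31.63,1.25,3, 0,0,0.086,-50.17,31.63,1.25,3, 0,0,0.086,-50.17,31.63,1.25,3, 0,0,0.086,-50.17,31.63,1.25,3, 0,0,0.086,-50.17,31.63,1.25,3]'
python3 - <<'E'
from h import *
cal=manip.get_calibration("wrist");im,d=manip.capture("wrist");save("w1",im)
for q in manip.place_of("wrist","board_grip")[:2]: print(q,atz(cal,q["point"],.134))
for q in manip.recognise("wrist","board_grip")[:1]: print(q)
p=dowel(.181);print(p,row([p[0],p[1],.1154],Rtool([0,1,0])),manip.sense()["force"],manip.sense()["gripper_width"])
E
```

```text
time_s: 2.65
eef_pos: [0.5611, -0.1774, 0.21]
eef_rot: [0.251, -3.131, -0.0]
force: [0.4, 0.9, -0.1]
gripper_width: 0.0303
finger_force: 0.0
{'point': [275.6, 227.1], 'confidence': 0.97} [ 0.5607 -0.1773  0.134 ]
{'bbox': [264.2, 22.2, 558.8, 373.7], 'confidence': 0.97}
[ 0.562  -0.1768  0.1344] [-0.     0.    -0.002 -0.096  0.095  9.499] [-0.0741 -0.179  -0.365 ] 0.03000644979468822
```

View pics/w1.png

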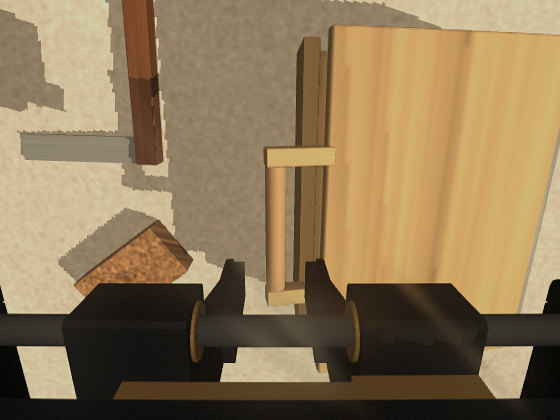

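The dowel sits at column 276, rows 165–290, centred between the fingertips at columns 235 and 315. The network and my model agree to within 1.5 mm, so I'll descend and close.

```bash
python3 -m handwheel '[0,0,0,-0.03,0.03,3,3, 0,0,0,-0.03,0.03,6,3, 0,0,0,-0.03,0.03,8,3, 0,0,0,-0.03,0.03,9.5,3, 0,0,0,-0.03,0.03,9.5,3, 0,0,0,-0.03,0.03,9.5,0.5, 0,0,0,-0.03,0.03,9.5,0.5, 0,0,0,-0.03,0.03,9.5,0.5, 0,0,0,-0.03,0.03,9.5,0.5, 0,0,0,-0.03,0.03,9.5,0.5, 0,0,0,-0.03,0.03,9.5,0.5]'
python3 - <<'E'
from h import *
s=manip.sense();g=s["eef_pos"]+[0,0,-0]
for th in np.r_[np.arange(.181,1.57,.1),1.571,1.6]:
    p=dowel(th)+[0,0,-.019];print(round(th,3),row(p,Rtool([0,1,0])))
E
```

```text
time_s: 3.72
eef_pos: [0.563, -0.1767, 0.1165]
eef_rot: [-0.253, 3.129, -0.002]
force: [-0.7, -1.4, 1.9]
gripper_width: 0.0131
finger_force: 30.0
0.181 [-0.001  0.003  0.001  0.107  0.012  0.112]
0.281 [-0.001  0.003  0.001  0.102  0.518 -1.987]
0.381 [-0.001  0.003  0.001  0.096  1.231 -4.025]
0.481 [-0.001  0.003  0.001  0.091  2.145 -5.981]
0.581 [-0.001  0.003  0.001  0.086  3.249 -7.837]
0.681 [-0.001  0.003  0.001  0.081  4.532 -9.573]
0.781 [ -0.001   0.003   0.001   0.076   5.983 -11.172]
0.881 [ -0.001   0.003   0.001   0.072   7.586 -12.619]
0.981 [ -0.001   0.003   0.001   0.067   9.325 -13.898]
1.081 [ -0.001   0.003   0.001   0.064  11.184 -14.997]
1.181 [ -0.001   0.003   0.001   0.061  13.143 -15.905]
1.281 [ -0.001   0.003   0.001   0.058  15.183 -16.613]
1.381 [ -0.001   0.003   0.001   0.055  17.283 -17.114]
1.481 [ -0.001   0.003   0.001   0.054  19.423 -17.403]
1.571 [ -0.001   0.003   0.001   0.052  21.364 -17.478]
1.6 [ -0.001   0.003   0.001   0.052  21.991 -17.466]
```

```bash
python3 -m handwheel '[0,0,0,0,0.2,-0.9,0.5, 0,0,0,0,0.5,-2.05,0.5, 0,0,0,0,0.85,-3.1,0.5, 0,0,0,0,1.22,-4.1,0.5, 0,0,0,0,1.67,-5.05,0.5, 0,0,0,0,2.14,-6.05,0.5, 0,0,0,0,2.67,-7.0,0.5, 0,0,0,0,3.25,-7.9,0.5, 0,0,0,0,3.87,-8.8,0.5, 0,0,0,0,4.53,-9.65,0.5, 0,0,0,0,5.24,-10.45,0.5, 0,0,0,0,5.98,-11.25,0.5, 0,0,0,0,5.98,-11.25,0.5]'
python3 - <<'E'
from h import *
s=manip.sense();print(D(s["eef_pos"]+[0,0,.019]))
for th in np.r_[np.arange(.781,1.57,.1),1.571,1.6]:
    p=dowel(th)+[0,0,-.019];print(round(th,3),row(p,Rtool([0,1,0])))
E
```

```text
time_s: 4.8
eef_pos: [0.5538, -0.1194, 0.2315]
eef_rot: [-0.253, 3.127, -0.009]
force: [-0.8, -6.5, 8.4]
gripper_width: 0.0133
finger_force: 30.0
[-18.904  -58.2714 250.453 ]
0.781 [-0.006  0.004  0.001  0.111  0.194  0.331]
0.881 [-0.006  0.004  0.001  0.103  1.791 -1.123]
0.981 [-0.006  0.004  0.001  0.096  3.524 -2.41 ]
1.081 [-0.006  0.004  0.001  0.089  5.377 -3.518]
1.181 [-0.006  0.004  0.001  0.083  7.332 -4.435]
1.281 [-0.006  0.004  0.001  0.078  9.368 -5.153]
1.381 [-0.006  0.004  0.001  0.074 11.466 -5.664]
1.481 [-0.006  0.004  0.001  0.07  13.605 -5.962]
1.571 [-0.006  0.004  0.001  0.068 15.546 -6.047]
1.6 [-0.006  0.004  0.001  0.067 16.172 -6.037]
```

```bash
python3 -m handwheel '[0,0,0,0.05,0.8,-0.5,0.5, 0,0,0,0.05,1.7,-1.25,0.5, 0,0,0,0.05,2.55,-1.95,0.5, 0,0,0,0.05,3.4,-2.55,0.5, 0,0,0,0.05,4.3,-3.1,0.5, 0,0,0,0.05,5.25,-3.6,0.5, 0,0,0,0.05,6.2,-4.1,0.5, 0,0,0,0.05,7.2,-4.5,0.5, 0,0,0,0.05,8.25,-4.9,0.5, 0,0,0,0.05,9.3,-5.2,0.5, 0,0,0,0.05,10.35,-5.5,0.5, 0,0,0,0.05,11.4,-5.7,0.5, 0,0,0,0.05,12.5,-5.9,0.5, 0,0,0,0.05,13.6,-6.0,0.5, 0,0,0,0.05,14.6,-6.05,0.5, 0,0,0,0.05,15.5,-6.05,0.5, 0,0,0,0.05,15.5,-6.05,0.5, 0,0,0,0.05,15.5,-6.05,0.5]'
python3 - <<'E'
from h import *
s=manip.sense();g=D(s["eef_pos"]+[0,0,.019]);print(g,"angle",np.pi-np.arctan2(g[2]-94,g[1]-96))
p=dowel(1.575)+[0,0,-.019];print(row(p,Rtool([0,1,0])))
E
```

```text
time_s: 6.3
eef_pos: [0.5288, 0.0351, 0.2938]
eef_rot: [-0.255, 3.123, -0.003]
force: [-3.7, -1.1, 16.5]
gripper_width: 0.0129
finger_force: 30.0
[-18.8408  98.2806 312.7785] angle 1.5812200840895807
[-0.003  0.008  0.002  0.118  0.014  0.278]
```

```bash
python3 -m handwheel '[0,0,0,0.05,-0.05,0.25,0.5, 0,0,0,0.05,-0.05,0.25,0.5, 0,0,0,0.05,-0.05,0.25,3.2, 0,0,0,0.05,-0.05,0.25,3.2, 0,0,0,0.05,-0.05,0.25,3.2, 0,0,0,0.05,-0.05,0.25,3.2, 0,0,0,0.05,-0.05,-2,3.2, 0,0,0,0.05,-0.05,-5,3.2, 0,0,0,0.05,-0.05,-7,3.2, 0,0,0,0.05,-0.05,-7,3.2]'
cat > chk.py <<'E'
from h import *
import sys
for c in ["scene","side"]:
    im,d=manip.capture(c);save(c+sys.argv[1],im);cal=manip.get_calibration(c)
    for t in ["board_grip","lid_grip","lid_hinge","lid"]:
        for q in manip.place_of(c,t)[:1]:
            p=q["point"];i,j=int(round(p[1])),int(round(p[0]))
            print(c,t,round(q["confidence"],2),np.round(p,1),"desk: depth",D(at(cal,p,d[i,j])),"z74",D(atz(cal,p,.074)))
E
python3 chk.py 2
```

```text
time_s: 7.13
eef_pos: [0.5287, 0.035, 0.3622]
eef_rot: [-0.252, 3.124, 0.0]
force: [1.8, -0.6, 1.5]
gripper_width: 0.0318
finger_force: 0.0
scene board_grip 0.85 [293.4 123.8] desk: depth [-14.0851  98.9304 315.5788] z74 [-226.2476  -63.8545   74.    ]
scene lid_hinge 0.62 [234.9 204.3] desk: depth [94.065   6.6675 78.4526] z74 [91.6396  3.9841 74.    ]
scene lid 0.72 [231.2 205.3] desk: depth [ 91.2868 -10.4552  58.3868] z74 [99.66   -0.9647 74.    ]
side board_grip 0.78 [316.8 128. ] desk: depth [-17.5576 103.1154 313.9634] z74 [ -44.497 -330.003   74.   ]
```

View pics/scene2.png

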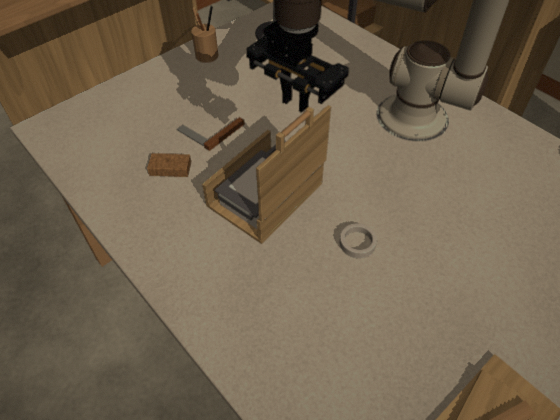

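The board stands upright with its dowel at (296,128), is free of the gripper, and the bystanders haven't moved. Next is the lid bar.

```bash
python3 - <<'E'
from h import *
print(manip.sense()["joint_pos"])
for y in ([1,0,0],[-1,0,0]):
    for d in ([-160,-40,362],[-128,-6,150]): print(y,W(d),row(W(d),Rtool(y)))
E
```

```text
[ 0.3737  0.1516  0.0206 -0.     -1.441  -1.7837]
[1, 0, 0] [ 0.4116 -0.124   0.362 ] [ -0.001  -0.001   1.571  13.913 -13.841  -0.436]
[1, 0, 0] [ 0.4377 -0.0853  0.15  ] [ -0.001  -0.001   1.571  10.687 -10.437  20.759]
[-1, 0, 0] [ 0.4116 -0.124   0.362 ] [  0.001  -0.001  -1.571  13.913 -13.841  -0.436]
[-1, 0, 0] [ 0.4377 -0.0853  0.15  ] [  0.001  -0.001  -1.571  10.687 -10.437  20.759]
```

View pics/side2.png

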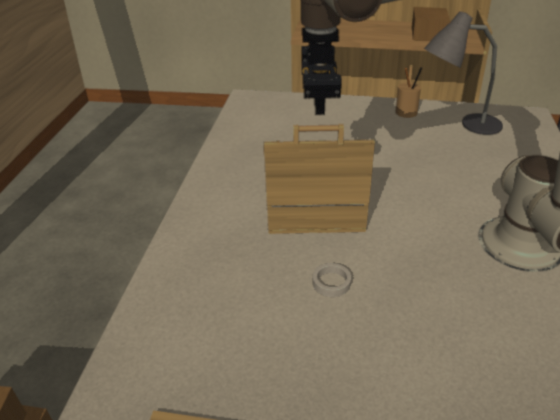

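```bash
cat > arm.py <<'E'
from h import *
s=manip.sense();t=np.array(s["eef_pos"]);j1=s["joint_pos"][0];A=R.from_euler("z",j1).as_matrix()
for c in ["scene","side"]:
    im,d=manip.capture(c);cal=manip.get_calibration(c)
    P=np.array([at(cal,(j,i),d[i,j]) for i in range(0,420,3) for j in range(0,560,3) if d[i,j]>0])
    P=P[(P[:,2]>t[2]+.02)&(np.linalg.norm(P[:,:2]-t[:2],axis=1)<.5)&(P[:,0]>-.2)]
    Q=(P-t)@A   # x along arm plane, y left, z up rel TCP
    for a in np.arange(0,.8,.05):
        k=Q[(Q[:,2]>=a)&(Q[:,2]<a+.05)]
        if len(k)>2: print(c,"z",round(a,2),len(k),"x",k[:,0].min().round(3),k[:,0].max().round(3),"y",k[:,1].min().round(3),k[:,1].max().round(3))
E
python3 arm.py
```

```text
scene z 0.0 29 x -0.434 0.015 y -0.031 0.248
scene z 0.05 145 x -0.432 0.055 y -0.094 0.266
scene z 0.1 252 x -0.036 0.054 y -0.093 0.099
scene z 0.15 103 x -0.018 0.04 y -0.054 0.039
scene z 0.2 136 x -0.009 0.041 y -0.027 0.04
scene z 0.25 86 x 0.008 0.043 y -0.004 0.225
scene z 0.3 6 x 0.032 0.042 y 0.201 0.219
side z 0.0 12 x -0.004 0.016 y 0.021 0.03
side z 0.05 76 x -0.044 0.057 y -0.089 0.096
side z 0.1 132 x -0.054 0.056 y -0.101 0.098
side z 0.15 80 x -0.036 0.038 y -0.024 0.04
side z 0.2 92 x -0.031 0.039 y 0.009 0.044
side z 0.25 93 x -0.082 0.04 y 0.033 0.228
side z 0.3 14 x -0.02 0.04 y 0.212 0.227
```

```bash
cat >> arm.py <<'E'
    k=Q[(Q[:,1]>.06)&(Q[:,2]>.13)];print("left link zmin",np.sort(k[:,2])[:5],[(y,k[(k[:,1]>y)&(k[:,1]<y+.04)][:,2].min(initial=9).round(3)) for y in (.06,.1,.14,.18)])
E
python3 arm.py|grep left
```

```text
left link zmin [0.2686 0.2696 0.2702 0.2721 0.2724] [(0.06, np.float64(9.0)), (0.1, np.float64(0.269)), (0.14, np.float64(0.272)), (0.18, np.float64(0.27))]
left link zmin [0.2691 0.2702 0.2703 0.2707 0.271 ] [(0.06, np.float64(9.0)), (0.1, np.float64(0.274)), (0.14, np.float64(0.284)), (0.18, np.float64(0.269))]
```

```bash
python3 -m handwheel '[0,0,-1.571,10.69,-10.44,0,3, 0,0,-1.571,10.69,-10.44,0,3, 0,0,-1.571,10.69,-10.44,0,3, 0,0,-1.571,10.69,-10.44,0,3, 0,0,-1.571,10.69,-10.44,0,3, 0,0,-1.571,10.69,-10.44,0,3, 0,0,-1.571,10.69,-10.44,0,3, 0,0,-1.571,10.69,-10.44,0,3, 0,0,-1.571,10.69,-10.44,0,3, 0,0,-1.571,10.69,-10.44,0,3, 0,0,-1.571,10.69,-10.44,4,3, 0,0,-1.571,10.69,-10.44,8,3, 0,0,-1.571,10.69,-10.44,12,3, 0,0,-1.571,10.69,-10.44,16,3, 0,0,-1.571,10.69,-10.44,19,3, 0,0,-1.571,10.69,-10.44,20.76,3, 0,0,-1.571,10.69,-10.44,20.76,3, 0,0,-1.571,10.69,-10.44,20.76,3]'
python3 - <<'E'
from h import *
cal=manip.get_calibration("wrist");im,d=manip.capture("wrist");save("w3",im)
for q in manip.place_of("wrist","lid_grip")[:2]:
    p=q["point"];print(q,"desk",D(atz(cal,p,.074)),D(at(cal,p,d[int(p[1]),int(p[0])])))
s=manip.sense();print(D(s["eef_pos"]),s["joint_pos"],s["force"])
print(row(W([-128,-6,54]),Rtool([-1,0,0])))
E
python3 arm.py|grep left
```

```text
time_s: 9.33
eef_pos: [0.4381, -0.0853, 0.1504]
eef_rot: [2.392, -2.034, -0.001]
force: [0.9, -0.0, 0.3]
gripper_width: 0.0299
finger_force: 0.0
{'point': [275.0, 236.5], 'confidence': 0.6} desk [-127.9842   -0.1111   74.    ] [-127.9697   -2.4406   80.1525]
[-126.1671   -6.1201  152.1115] [ 0.1741  0.1516 -0.5142  0.0008 -0.9016 -0.0131] [ 0.7267 -0.1912 -0.0041]
[-0.003 -0.001  0.001 -0.018  0.217  9.81 ]
left link zmin [0.1301 0.1303 0.1306 0.1313 0.1328] [(0.06, np.float64(0.133)), (0.1, np.float64(0.13)), (0.14, np.float64(0.28)), (0.18, np.float64(0.272))]
left link zmin [0.1325 0.1338 0.1349 0.135  0.1368] [(0.06, np.float64(0.165)), (0.1, np.float64(0.134)), (0.14, np.float64(0.298)), (0.18, np.float64(0.269))]
```

View pics/w3.png

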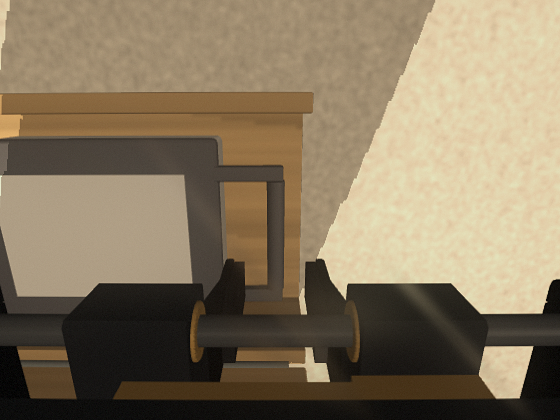

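The bar is at column 275, between the fingertips at columns 235 and 318, and the network puts it at desk (-128, 0). I'll descend and grip.

```bash
python3 -m handwheel '[0,0,0,0,0.12,3,3, 0,0,0,0,0.12,6,3, 0,0,0,0,0.12,8,3, 0,0,0,0,0.12,9.6,3, 0,0,0,0,0.12,9.6,3, 0,0,0,0,0.12,9.6,0.4, 0,0,0,0,0.12,9.6,0.4, 0,0,0,0,0.12,9.6,0.4, 0,0,0,0,0.12,9.6,0.4, 0,0,0,0,0.12,9.6,0.4, 0,0,0,0,0.12,9.6,0.4]'
python3 - <<'E'
from h import *
s=manip.sense();print(D(s["eef_pos"]),s["force"],s["gripper_width"])
E
```

```text
time_s: 10.45
eef_pos: [0.4376, -0.0853, 0.0557]
eef_rot: [-2.392, 2.034, -0.002]
force: [-1.6, 0.2, 6.6]
gripper_width: 0.0107
finger_force: 30.0
[-128.1323   -6.0128   55.6889] [-1.6183  0.151   6.6368] 0.010718217091418824
```

```bash
python3 -m handwheel '[0,0,0,0,0,-0.1,0.4, 0,0,0,0,0,-0.2,0.4, 0,0,0,0,0,-0.3,0.4, 0,0,0,0,0,-0.4,0.4, 0,0,0,0,0,-0.5,0.4, 0,0,0,0,0,-0.6,0.4, 0,0,0,0,-0.01,-0.7,0.4, 0,0,0,0,-0.01,-0.8,0.4]'
python3 -m handwheel '[0,0,0,0,-0.02,-0.1,0.4, 0,0,0,0,-0.02,-0.2,0.4, 0,0,0,0,-0.03,-0.3,0.4, 0,0,0,0,-0.04,-0.4,0.4, 0,0,0,0,-0.05,-0.5,0.4, 0,0,0,0,-0.06,-0.6,0.4, 0,0,0,0,-0.07,-0.7,0.4, 0,0,0,0,-0.08,-0.8,0.4]'
python3 - <<'E'
from h import *
s=manip.sense();print(D(s["eef_pos"]),s["force"],s["gripper_width"])
E
```

```text
time_s: 11.12
eef_pos: [0.4376, -0.0852, 0.0599]
eef_rot: [-2.391, 2.036, 0.0]
force: [8.7, -2.7, -19.5]
gripper_width: 0.0109
finger_force: 30.0
time_s: 11.78
eef_pos: [0.4381, -0.0852, 0.0702]
eef_rot: [-2.392, 2.035, -0.001]
force: [5.7, -1.0, -10.2]
gripper_width: 0.0111
finger_force: 30.0
[-127.562    -5.9424   70.1509] [  5.7192  -1.0431 -10.1764] 0.011050636040105026
```

```bash
python3 -m handwheel '[0,0,0,0,-0.01,-0.1,0.4, 0,0,0,0,-0.02,-0.2,0.4, 0,0,0,0,-0.03,-0.3,0.4, 0,0,0,0,-0.05,-0.4,0.4, 0,0,0,0,-0.06,-0.5,0.4, 0,0,0,0,-0.08,-0.6,0.4, 0,0,0,0,-0.09,-0.7,0.4, 0,0,0,0,-0.1,-0.8,0.4, 0,0,0,0,-0.12,-0.9,0.4, 0,0,0,0,-0.13,-1.0,0.4, 0,0,0,0,-0.15,-1.1,0.4, 0,0,0,0,-0.16,-1.2,0.4, 0,0,0,0,-0.18,-1.3,0.4, 0,0,0,0,-0.2,-1.4,0.4, 0,0,0,0,-0.21,-1.5,0.4, 0,0,0,0,-0.23,-1.6,0.4, 0,0,0,0,-0.23,-1.6,0.4]'
cat > gap.py <<'E'
from h import *
import sys
cal=manip.get_calibration("wrist");im,d=manip.capture("wrist");save("w"+sys.argv[1],im)
s=manip.sense();print(D(s["eef_pos"]),s["force"],s["gripper_width"])
for q in manip.place_of("wrist","lid_grip")[:1]: print(q)
P=np.array([D(at(cal,(j,i),d[i,j])) for i in range(0,260,2) for j in range(0,222,2) if d[i,j]>0])
P=P[(P[:,0]>-88)&(P[:,0]<60)&(abs(P[:,1])<62)&(P[:,2]>60)&(P[:,2]<160)]
A=np.c_[P[:,0],np.ones(len(P))]
k=np.ones(len(P),bool)
for _ in range(5): c=np.linalg.lstsq(A[k],P[k,2],rcond=None)[0];k=abs(A@c-P[:,2])<4
print(len(P),k.sum(),"lid slope angle",np.arctan(-c[0]),"z at x=-90",c@[-90,1])
E
python3 gap.py 4
```

```text
time_s: 13.2
eef_pos: [0.4398, -0.0849, 0.0866]
eef_rot: [2.393, -2.036, -0.0]
force: [0.6, -0.4, -3.1]
gripper_width: 0.011
finger_force: 30.0
[-125.8343   -5.9796   86.5196] [ 1.5331 -1.2238 -2.5753] 0.010971105108106657
{'point': [276.2, 310.5], 'confidence': 0.66}
4219 4008 lid slope angle 0.12249432079406085 z at x=-90 103.6854257099947
```

View pics/w4.png

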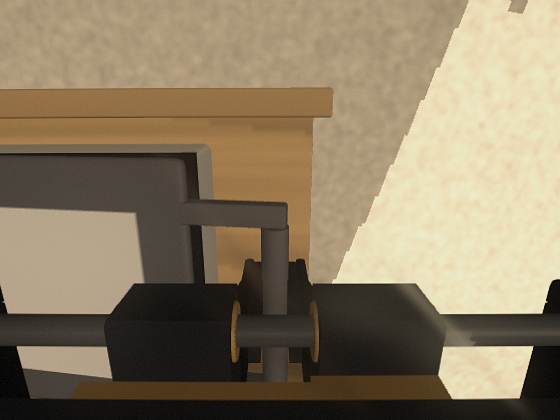

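```bash
cat > gap2.py <<'E'
from h import *
s=manip.sense();print(D(s["eef_pos"]))
for c in ["wrist","scene"]:
    cal=manip.get_calibration(c);im,d=manip.capture(c);ms=manip.masks_of(c,"lid")
    if not ms: print(c,"none");continue
    m=cv2.erode(ms[0]["mask"].astype(np.uint8),np.ones((3,3)))>0
    P=np.array([D(at(cal,(j,i),d[i,j])) for i,j in zip(*np.nonzero(m&(d>0)))])
    q=P[(P[:,0]>-84)&(P[:,0]<80)&(abs(P[:,1])<60)&(P[:,2]<140)&(P[:,2]>70)];o=q
    for _ in range(6):
        A=np.c_[q[:,:2],np.ones(len(q))];k=np.linalg.lstsq(A,q[:,2],rcond=None)[0];r=np.c_[o[:,:2],np.ones(len(o))]@k-o[:,2];q=o[abs(r)<max(2.5,np.median(abs(r))*2)]
    print(c,ms[0]["confidence"],len(o),len(q),"xrange",q[:,0].min(),q[:,0].max(),"coef",k,"ang",np.arctan(-k[0]),"z(92)",k@[92,0,1])
    b=P[(P[:,0]<-115)&(abs(P[:,1])<45)&(P[:,0]>-140)]
    if len(b): print("bar n",len(b),"x",np.median(b[:,0]),"top z pct",np.percentile(b[:,2],[5,50,90,97]))
E
python3 gap2.py
```

```text
[-125.8507   -5.9758   86.4424]
wrist 0.72 25450 25417 xrange -83.99835352526958 11.015063349527871 coef [-0.1276  0.0033 92.6099] ang 0.12694453610429787 z(92) 80.86787370544558
bar n 3196 x -125.62590709267181 top z pct [107.0906 109.4449 110.7078 111.1192]
scene 0.7 1264 1035 xrange -78.0334146233581 79.97712782716137 coef [-0.1458  0.0101 91.8719] ang 0.14473885431954894 z(92) 78.46216681281769
```

```bash
python3 -m handwheel '[0,0,0,0,-0.02,-0.1,0.4, 0,0,0,0,-0.03,-0.2,0.4, 0,0,0,0,-0.05,-0.3,0.4, 0,0,0,0,-0.06,-0.4,0.4, 0,0,0,0,-0.08,-0.5,0.4, 0,0,0,0,-0.08,-0.5,0.4, 0,0,0,0,-0.08,-0.5,0.4, 0,0,0,0,-0.08,-0.5,0.4]'
python3 gap2.py; python3 chk.py 5 | grep board
```

```text
time_s: 14.17
eef_pos: [0.4406, -0.0848, 0.0914]
eef_rot: [2.392, -2.036, -0.001]
force: [0.6, -0.1, -2.5]
gripper_width: 0.0112
finger_force: 30.0
[-125.0805   -5.9629   91.4185]
wrist 0.86 25605 25573 xrange -83.99908215125238 15.15354956342159 coef [-0.1504  0.0024 94.6963] ang 0.1493249800343416 z(92) 80.85541263389702
bar n 3171 x -124.83837966878143 top z pct [111.805  114.3412 115.5637 115.9872]
scene 0.73 1277 1024 xrange -78.2668860941782 79.94704348505492 coef [-0.1641  0.0054 93.7387] ang 0.16264963397009036 z(92) 78.64159967519271
side board_grip 0.93 [317.5 124.7] desk: depth [-19.4662  95.6055 318.2063] z74 [ -47.8711 -351.4614   74.    ]
```

View pics/scene5.png

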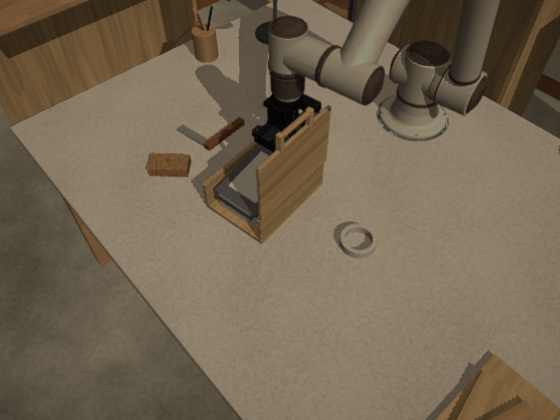

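The board stands upright with its dowel at (296,127). The gripper is holding the lid bar, and the block, tape and square lie where they were. The bar has risen about 36 mm, which gives a lid angle of about 0.16 rad and a front gap of roughly 29 mm, so I'm handing in.

```bash
python3 -c "
from bench import manip
print(manip.sign_off())"
```

```text
the job is handed in; nothing more can be done
None
```

The board stands upright and released, and the lid is off its seal and held by its bar about 29 mm open at the front (estimates 27–30 mm); the block, tape and square were not moved, and I handed the job in at about 14 s.

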